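# Set the hub cap of the bowl turntable

### The job

The bench turntable has just been put back together and its hub needs setting. First push the mushroom-head stop button on the control box fully down and let it spring back (leave the flush start button alone); then screw the black knurled hub cap, already started on its thread, clockwise until it bottoms out, and back it off a quarter turn so that the plate runs free. Finish still gripping the cap at that quarter turn, so that I can nip up its lock screw, and do not disturb the bowls or the hex key.

Things in the scene. Friction and masses are not known exactly. Their poses are not given: they have to be found in the camera images.
- turntable: bench turntable, fixed: square aluminium housing 270 mm wide under a round steel plate 360 mm across; plate top 98 mm above the table (rim bead 3 mm higher), with a boss 72 mm across and 10 mm tall at its centre on which the hub cap seats. Origin on the table under the centre of the plate, on the spindle's axis; z up. The plate turns stiffly and need not be touched
- hub_cap: black knurled cap at the centre of the plate: skirt 62 mm across, 10 mm tall, with a small steel lock screw 4 mm out of its side; above it the barrel to grip, 48 mm across (50 over the knurl), 32 mm tall. Origin at the centre of its underside, 108 mm above the table when home, 4 mm higher per turn unscrewed; z up the spindle, lock screw along its x
- hub_grip (a point): point on the hub cap's axis, 34 mm above its underside, 8 mm below its top: with the TCP here and the tool pointing down, fingertips reaching 19 mm past the TCP stay 5 mm above the skirt. There is only the flat plate for 145 mm around the cap
- hub_thread (a joint): angle of the hub cap on its thread, rad: 0 = bottomed out on a hard stop, grows as it is unscrewed (anticlockwise from above). Right-hand thread, 4 mm per turn: it sinks 0.64 mm per rad turned clockwise. Starts between 2.4 and 4.2. Turning takes about 0.1 N m; it stays where it is left
- control_box: grey two-button control box, fixed on the table: 130 x 75 mm, 62 mm tall, long side along its x (fixing lugs 12 mm out at both ends). Origin under its centre on the table; the stop button is 32 mm towards its -x (the end nearer the robot), the start button 32 mm towards +x, both point straight up
- stop_top (a point): centre of the top of the stop button, the black mushroom head 40 mm across that stands out to 92 mm above the table
- stop_head (a joint): travel of the stop button, m: 0 = up, 0.006 = fully down; spring, starts to move at 1.5 N, fully down at 5 N, comes back up by itself
- start_top (a point): centre of the top of the start button, black, 25 mm across, flush in its steel collar about 70 mm above the table; not to be pressed
- start_head (a joint): travel of the start button, m: 0 = up, 0.004 = fully down
- bowl_a: gold food bowl with a pale lid, 90 mm across, 51 mm tall, standing on the table on the left; origin at the centre of its underside. Bystander
- bowl_b: a second bowl like it, standing on the table on the right. Bystander
- hex_key: L-shaped steel hex key, long arm 90 mm along its x, short arm 30 mm, 6 mm thick, lying on the table beyond the work; origin under the middle of the long arm. Bystander
Things that resemble listed ones, but are neither listed nor needed, are in the scene too. Of the things like the control_box, leave any that is pink or purple; of the rest the larger one is meant.

How it is judged:
By the outcome, as a careful person would: the job done as asked, in the order asked, and still so for the second after the job is handed in, while the arm keeps its last pose, push and grip.
It also fails if it takes over 67 s, if anything falls off the work surface, if the arm or the gripper's body presses on something with over 40 N, if the wrist force passes 120 N, or if a joint passes its speed limit or range.

### The arm

A 6-joint arm with a two-finger parallel gripper is mounted at the origin on the work surface. World frame = base frame: x ahead of the robot, y to its left, z up, the work surface at z = 0. Lengths are in mm, angles in degrees, forces in N, time in s.
With the tool pointing down it reaches from about 350 to 850 mm from the base axis. Payload 8.1 kg.
Tool frame: the origin (TCP) lies between the finger pads, 19 mm behind the fingertips; this is the grasp point; z points along the fingers, y is the line along which they close (so a half turn about z gives the same grasp; the last joint's range is limited). The gripper opens to 85 mm and grips with 20 to 120 N. Pads are 22 mm wide; open, the fingers measure 114 mm over their backs; the gripper's body (76 mm by 85 mm) begins 54 mm behind the grasp point. The pads swing forward as they close: fully open they stand 13 mm farther back than shut.
Start: joints at [-71.471, 7.471, 85.268, -0, 87.261, -4.893], TCP at [238.525, -550.555, 249.992] pointing down, gripper open.
Joint ranges: [-169.43, 169.43], [-51.17, 129.36], [1.28, 143.12], [-76.62, 256.62], [0, 156.53], [-152.29, 152.29]. Speed limits (degrees/s): [136.94, 136.94, 159.86, 180, 180, 180].

### API

Orientations are given as [roll, pitch, yaw] about the fixed x, y, z axes, in that order (R = Rz(yaw) Ry(pitch) Rx(roll)).
In Python, from bench import sense, eyes, job, models gives the robot as it stands. The module is installed in compiled form; this text tells all that it offers.
- The arm moves only by the tool apply_moves, never from a script. Its argument "rows" is a list of rows, each a list of 6 numbers: the shift along the tool's x, y, z in mm, then the turn, a rotation vector about the tool's x, y, z in rad. In form: [[dx, dy, dz, rx, ry, rz], ...]. A call has exactly 5 rows; each row shifts and turns the commanded pose from where the row before left it, along the tool's axes as they then stand; what a row does not reach is not made up. A row lasts 1/8 s, in which the tool goes at most 62.5 mm and 10.7 degrees, less where a joint would pass 70% of its speed; a pose out of reach is approached as far as the arm can. A call is refused whole if a number of a shift passes 62.5 or a number of a turn 0.188, either way. A call with a gripper value outside its range is refused whole. "fingers" is the finger opening in mm, from 0 to 85.4, set as the call begins (left out, the last holds). The fingers move at their own pace and stop on an object; "grip_force" is the grip in N (left out, the last holds). Time passes only in rows, so rows that do not move let the fingers close, or fill a call up. It gives the time, the measured TCP pose, the force, the opening and the grip force at its end, in the units of the state.
- sense(): the state, without advancing time (a new reading comes with each control period).
- eyes.snapshot(name): name is "scene" or "top"; returns (picture, depth): 400x640x3 uint8, red, green, blue; 400x640 float32, mm along the optical axis (not along the pixel's ray), 0 where there is no reading.
- eyes.get_calibration(name): a dict with "intrinsics" (3x3 intrinsics, pixels), "D" ([k1, k2, p1, p2, k3] as OpenCV has them; the pictures are not rectified), "R" (3x3) and "t" (3): a world point X has camera coordinates R X + t. Camera axes: x right, y down, z forward; pixel columns grow to the right and rows downward; lengths in mm; the calibration is good to about 2 mm. A picture is of the moment at which its call begins. get_calibration takes no time and is no camera call.
- job.hand_in(): hands the job in; it is judged then, once.
Trained networks look in the newest picture that a camera, given by its name, has taken for a name from the list of things; names that differ only in an ending like _2 or _b are one class to them, and where a whole thing is asked for, a point or a joint stands for the part that bears it (a point fixed in the world has none). Each returns a list of dicts, best first, with "confidence" (0 to 1); they miss things now and then, are a little off and sometimes report something else, mostly with a low value. They report only what shows in the picture. A call takes as long as a camera call. They do not tell look-alikes from the thing itself.
- models.boxes_of(name, camera): "xyz" ([x, y, z] in mm, in world coordinates, good to about 4 mm: the middle of the surface that is visible of it).
- models.cut_out(name, camera): "pixels" (400x640 bool, what is visible of it).
- models.place_of(name, camera): "xyz" ([x, y, z] in mm, in world coordinates, good to about 4 mm: a listed point, or the origin of a listed thing).
The state is a dict: "time": time; "joint_pos": joint angles; "qd": joint speeds; "joint_efforts": joint torques, N m; "tool_pos": TCP position; "tcp_rot": TCP orientation; "ft_force": force on the tool from outside, world axes, zero at the start; "wrist_torque": the same for the moment, N m; "finger_gap": finger opening in mm; "grip_force": force on a finger pad.
Only numpy, scipy, OpenCV 4.12 (cv2) and the standard library are available. Lean on these libraries where they do the work, as an engineer would, in place of code of your own. Each camera call takes 0.05 s, during which the arm holds its last target. There are 200 camera calls.

## Working session

There is one attempt and no reset: what is moved stays moved. The work goes in short steps, Python scripts to look and compute and a tool call to move; the robot and the scene stay as the last step left them, time stands still between calls to the robot, and variables do not carry over. Pictures are saved under pics/ and viewed, at most 10 in all, crops included, and the job is handed in when it is done.

Besides the shell and the picture viewer there is one more tool, called after ">>>" as a command line: name --pt "numbers of a row" for each row, then --argument value for the rest. apply_moves: Moves the arm, as the interface text tells. Its arguments: {"type":"object","properties":{"rows":{"type":"array"},"fingers":{"type":"number"},"grip_force":{"type":"number"}},"required":["rows"]}

```bash
mkdir -p pics
python3 - <<'E'
from bench import sense, eyes, job, models
import cv2,numpy as np
s=sense();print(s)
for c in("scene","top"):
    im,d=eyes.snapshot(c);cv2.imwrite(f"pics/{c}0.png",im[:,:,::-1])
    for n in("turntable","hub_cap","hub_grip","control_box","stop_top","start_top","bowl_a","hex_key"):
        print(c,n,[(np.round(r["xyz"]).tolist(),round(r["confidence"],2)) for r in models.place_of(n,c)])
E
```

```text
{'time': 0.0, 'joint_pos': array([-7.14707453e+01,  7.51586423e+00,  8.53306122e+01,  2.06723929e-04,
        8.72613427e+01, -4.89490419e+00]), 'qd': array([-0.08115049, -0.08264998, -0.09669015, -0.00355015, -0.0870098 ,
       -0.00456905]), 'joint_efforts': array([ 2.61034118e-03, -5.69391167e+01, -5.00542045e+01, -1.99377469e-04,
        1.50506885e-02,  1.18081621e-05]), 'tool_pos': array([ 238.35767611, -550.05184959,  248.92374376]), 'tcp_rot': array([-1.79892592e+02, -9.40573214e-03,  2.34241400e+01]), 'ft_force': array([ 0.30289215, -0.00992421,  0.36834137]), 'wrist_torque': array([-0.05151991, -0.00464182, -0.00855876]), 'grip_force': 0.0, 'finger_gap': 85.38283133606971}
scene turntable [([528.0, 126.0, -2.0], 0.92)]
scene hub_cap [([528.0, 130.0, 112.0], 0.82)]
scene hub_grip [([527.0, 130.0, 145.0], 0.63)]
scene control_box [([281.0, -260.0, 2.0], 0.94), ([509.0, -391.0, -2.0], 0.93), ([482.0, -249.0, -1.0], 0.76)]
scene stop_top [([452.0, -260.0, 88.0], 0.71), ([250.0, -261.0, 91.0], 0.45), ([636.0, -307.0, 74.0], 0.43), ([489.0, -388.0, 60.0], 0.38)]
scene start_top [([514.0, -247.0, 70.0], 0.63), ([312.0, -262.0, 70.0], 0.62), ([534.0, -391.0, 48.0], 0.57), ([685.0, -307.0, 54.0], 0.44)]
scene bowl_a [([461.0, -524.0, 2.0], 0.91), ([555.0, 434.0, 2.0], 0.72)]
scene hex_key [([777.0, 99.0, -1.0], 0.48)]
top turntable []
top hub_cap [([528.0, 128.0, 108.0], 0.7)]
top hub_grip [([529.0, 129.0, 141.0], 0.59)]
top control_box [([280.0, -257.0, -4.0], 0.91), ([509.0, -248.0, 68.0], 0.28)]
top stop_top [([448.0, -260.0, 90.0], 0.63), ([490.0, -390.0, 61.0], 0.59), ([636.0, -309.0, 73.0], 0.49), ([247.0, -257.0, 96.0], 0.4)]
top start_top [([508.0, -249.0, 68.0], 0.51), ([312.0, -259.0, 72.0], 0.48), ([686.0, -308.0, 55.0], 0.45), ([534.0, 128.0, 142.0], 0.4), ([449.0, -260.0, 89.0], 0.33)]
top bowl_a [([458.0, -528.0, -4.0], 0.85), ([556.0, 437.0, -0.0], 0.83)]
top hex_key [([774.0, 98.0, 3.0], 0.63)]
```

View pics/scene0.png

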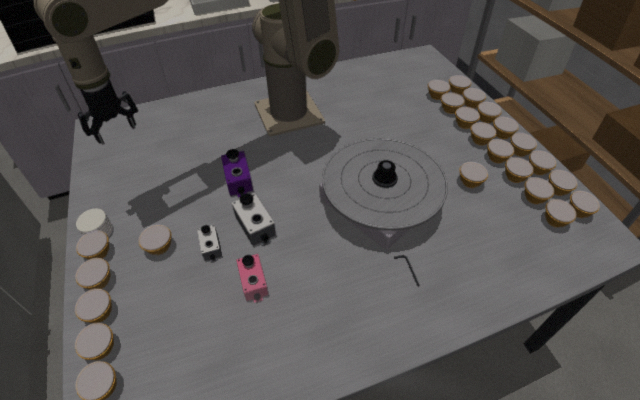

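View pics/top0.png

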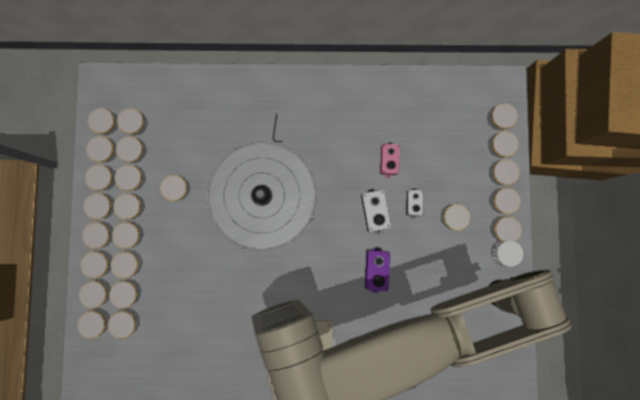

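The scene picture shows four boxes. Purple is at (235,170) and pink at (252,278). The larger grey-white one is at (255,215) with its mushroom at (247,199), and a small white one is at (208,240). So the target stop button is at about (450,-260,91) in the world. The hub cap is at scene pixel (386,172), world (528,129).

>>> apply_moves --pt "31 -18.2 8 0 0 0" --pt "31 -18.2 8 0 0 0" --pt "31 -18.2 8 0 0 0" --pt "31 -18.2 8 0 0 0" --pt "31 -18.2 8 0 0 0" --fingers 0 --grip_force 40

```text
time: 1.52
tool_pos: [345.2, -404.5, 209.9]
tcp_rot: [180.0, -0.0, 23.4]
ft_force: [0.3, 0.1, 0.6]
finger_gap: 0.0
grip_force: 0.0
```

>>> apply_moves --pt "31 -18.2 8 0 0 0" --pt "31 -18.2 8 0 0 0" --pt "31 -18.2 8 0 0 0" --pt "31 -18.2 8 0 0 0" --pt "31 -18.2 8 0 0 0"

```text
time: 2.15
tool_pos: [451.3, -259.4, 169.9]
tcp_rot: [180.0, -0.0, 23.4]
ft_force: [0.4, 0.5, -0.1]
finger_gap: -0.1
grip_force: 0.0
```

```bash
cat > h.py <<'E'
from bench import sense, eyes, job, models
import numpy as np,sys
from scipy.spatial.transform import Rotation as Ro
np.set_printoptions(precision=2,suppress=True)
def st(*tgt):
    s=sense()
    print(s["time"],s["tool_pos"],s["tcp_rot"],"F",s["ft_force"],"M",s["wrist_torque"],"gap",s["finger_gap"],s["grip_force"],"q",s["joint_pos"])
    if tgt: print("shift",Ro.from_euler("xyz",s["tcp_rot"],degrees=True).inv().apply(np.array(tgt)-s["tool_pos"]))
E
python3 - <<'E'
from h import *
import cv2
st(450,-260,130)
im,d=eyes.snapshot("scene");cv2.imwrite("pics/s1.png",cv2.resize(im[100:260,160:320,::-1],None,fx=3.7,fy=3.7))
E
```

```text
2.15 [ 451.3  -259.37  169.94] [179.98  -0.01  23.42] F [ 0.39  0.54 -0.09] M [-0.02  0.04 -0.03] gap -0.14135122349997745 0.0 q [-35.53  -1.88 103.4   -0.    78.44  31.05]
shift [-1.45  0.04 39.94]
```

View pics/s1.png

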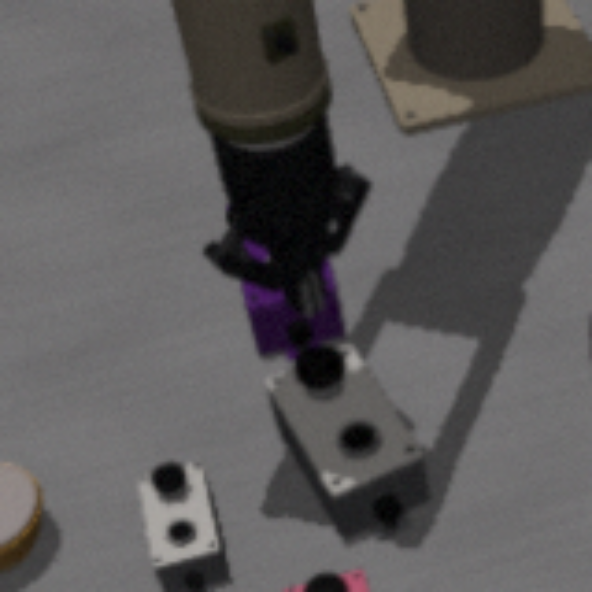

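The closed fingertips at crop pixel (312,310) hang directly above the grey box's mushroom head (320,368). I'll go down now.

>>> apply_moves --pt "-1.4 0 12 0 0 0" --pt "0 0 14 0 0 0" --pt "0 0 14 0 0 0" --pt "0 0 10 0 0 0" --pt "0 0 4 0 0 0"

```text
time: 2.82
tool_pos: [448.7, -260.9, 114.9]
tcp_rot: [-179.9, 0.0, 23.4]
ft_force: [0.3, 0.7, -0.1]
finger_gap: -0.2
grip_force: 0.0
```

>>> apply_moves --pt "0 0 1 0 0 0" --pt "0 0 1 0 0 0" --pt "0 0 1 0 0 0" --pt "0 0 1 0 0 0" --pt "0 0 1 0 0 0"

```text
time: 3.45
tool_pos: [449.4, -260.9, 111.0]
tcp_rot: [180.0, -0.0, 23.4]
ft_force: [0.2, -0.2, 0.6]
finger_gap: 0.2
grip_force: 0.0
```

>>> apply_moves --pt "0 0 1 0 0 0" --pt "0 0 1 0 0 0" --pt "0 0 1 0 0 0" --pt "0 0 0.5 0 0 0" --pt "0 0 0.5 0 0 0"

```text
time: 4.08
tool_pos: [449.4, -260.9, 107.1]
tcp_rot: [180.0, -0.0, 23.4]
ft_force: [-1.4, 0.9, 2.7]
finger_gap: -0.1
grip_force: 1.6
```

>>> apply_moves --pt "0 0 0.5 0 0 0" --pt "0 0 0.5 0 0 0" --pt "0 0 0.5 0 0 0" --pt "0 0 0 0 0 0" --pt "0 0 0 0 0 0"

```text
time: 4.7
tool_pos: [449.4, -260.9, 105.6]
tcp_rot: [180.0, -0.0, 23.4]
ft_force: [-0.9, 1.1, 3.7]
finger_gap: 0.4
grip_force: 2.0
```

>>> apply_moves --pt "0 0 0.5 0 0 0" --pt "0 0 0.5 0 0 0" --pt "0 0 0.5 0 0 0" --pt "0 0 0.4 0 0 0" --pt "0 0 0.2 0 0 0"

```text
time: 5.32
tool_pos: [449.5, -261.0, 104.3]
tcp_rot: [180.0, -0.0, 23.4]
ft_force: [-3.4, 3.5, 12.4]
finger_gap: -0.1
grip_force: 6.4
```

>>> apply_moves --pt "0 0 0.2 0 0 0" --pt "0 0 0.2 0 0 0" --pt "0 0 0.2 0 0 0" --pt "0 0 0.1 0 0 0" --pt "0 0 0 0 0 0"

```text
time: 5.95
tool_pos: [449.5, -261.0, 104.2]
tcp_rot: [180.0, -0.0, 23.4]
ft_force: [-5.9, 5.1, 16.8]
finger_gap: 0.4
grip_force: 8.5
```

>>> apply_moves --pt "0 0 -4 0 0 0" --pt "0 0 -15 0 0 0" --pt "0 0 -35 0 0 0" --pt "0 0 -40 0 0 0" --pt "0 0 -32 0 0 0"

```text
time: 6.58
tool_pos: [449.4, -261.0, 230.7]
tcp_rot: [180.0, -0.0, 23.4]
ft_force: [0.4, 0.2, -0.9]
finger_gap: 0.2
grip_force: 0.0
```

>>> apply_moves --pt "22.7 -32.7 0 0 0 0" --pt "22.7 -32.7 0 0 0 0" --pt "22.7 -32.7 0 0 0 0" --pt "22.7 -32.7 0 0 0 0" --pt "22.7 -32.7 0 0 0 0"

```text
time: 7.2
tool_pos: [488.4, -64.5, 229.0]
tcp_rot: [180.0, 0.0, 23.4]
ft_force: [0.8, -0.6, -0.1]
finger_gap: -0.1
grip_force: 0.0
```

>>> apply_moves --pt "22.7 -32.7 0 0 0 0" --pt "22.7 -32.7 0 0 0 0" --pt "22.7 -32.7 0 0 0 0" --pt "22.7 -32.7 0 0 0 0" --pt "22.7 -32.7 0 0 0 0" --fingers 85

```text
time: 7.82
tool_pos: [527.6, 130.6, 229.0]
tcp_rot: [180.0, 0.0, 23.4]
ft_force: [-0.2, 0.3, -0.3]
finger_gap: 84.5
grip_force: 0.0
```

>>> apply_moves --pt "0 0 0 0 0 -0.184" --pt "0 0 0 0 0 -0.184" --pt "0 0 0 0 0 -0.184" --pt "0 0 0 0 0 -0.184" --pt "0 0 0 0 0 -0.184"

```text
time: 8.45
tool_pos: [527.5, 129.3, 228.9]
tcp_rot: [-180.0, 0.0, 76.5]
ft_force: [0.5, -0.4, 1.3]
finger_gap: 84.8
grip_force: 0.0
```

>>> apply_moves --pt "0 0 0 0 0 -0.184" --pt "0 0 0 0 0 -0.184" --pt "0 0 0 0 0 -0.184" --pt "0 0 0 0 0 -0.184" --pt "0 0 0 0 0 -0.184"

```text
time: 9.07
tool_pos: [527.4, 129.3, 228.9]
tcp_rot: [-180.0, -0.0, 129.2]
ft_force: [-0.3, 0.2, -0.7]
finger_gap: 84.7
grip_force: 0.0
```

>>> apply_moves --pt "0 0 0 0 0 -0.184" --pt "0 0 0 0 0 -0.184" --pt "0 0 0 0 0 -0.184" --pt "0 0 0 0 0 -0.184" --pt "0 0 0 0 0 -0.184"

```text
time: 9.7
tool_pos: [527.5, 129.3, 228.9]
tcp_rot: [-180.0, -0.0, -178.1]
ft_force: [0.4, 1.0, 0.5]
finger_gap: 84.8
grip_force: 0.0
```

>>> apply_moves --pt "0 0 0 0 0 -0.184" --pt "0 0 0 0 0 -0.184" --pt "0 0 0 0 0 -0.184" --pt "0 0 0 0 0 -0.184" --pt "0 0 0 0 0 -0.184"

```text
time: 10.32
tool_pos: [527.4, 129.3, 228.9]
tcp_rot: [180.0, -0.0, -125.4]
ft_force: [-0.4, 0.6, 0.7]
finger_gap: 85.1
grip_force: 0.0
```

Run:
```python
from h import *
import cv2
eyes.snapshot("top"); eyes.snapshot("scene")
for c in("scene","top"):
  for n in("hub_cap","hub_grip","stop_top"): print(c,n,[(r["xyz"],r["confidence"]) for r in models.place_of(n,c)])
st(528.5,129.2,146)
im,d=eyes.snapshot("scene");cv2.imwrite("pics/s2.png",cv2.resize(im[90:240,300:460,::-1],None,fx=3.7,fy=3.7))
```

```text
scene hub_cap [([529.1, 128.5, 109.8], 0.81)]
scene hub_grip [([522.2, 128.1, 145.3], 0.79)]
scene stop_top [([452.3, -258.4, 87.8], 0.67), ([636.3, -305.8, 73.9], 0.61), ([246.8, -258.1, 93.3], 0.57), ([490.5, -392.0, 62.9], 0.4)]
top hub_cap [([525.7, 127.4, 107.8], 0.54)]
top hub_grip [([529.7, 127.1, 139.0], 0.35)]
top stop_top [([249.6, -257.5, 96.5], 0.7), ([484.7, -386.1, 60.7], 0.58), ([637.5, -306.4, 70.5], 0.43)]
10.725 [527.63 129.38 228.72] [ 180.     -0.   -125.85] F [ 0.08  0.34 -0.23] M [ 0.03 -0.01 -0.05] gap 84.68106126841279 0.0 q [   8.37   -0.7    95.99   -0.     84.72 -135.78]
shift [-0.37 -0.82 82.72]
```

View pics/s2.png

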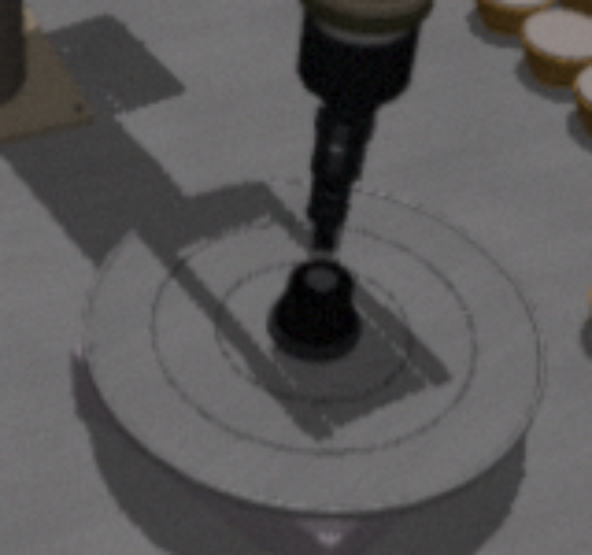

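The arm is directly above the cap: the gripper is at crop pixel (325,240) and the cap at (318,300). The stop button reads up again at 88–92 mm. Next I'll lower and grip.

>>> apply_moves --pt "0 0 20 0 0 0" --pt "0 0 24 0 0 0" --pt "0 0 20 0 0 0" --pt "0 0 12 0 0 0" --pt "0 0 7 0 0 0"

```text
time: 11.4
tool_pos: [527.3, 129.4, 144.7]
tcp_rot: [180.0, -0.0, -125.7]
ft_force: [0.1, -0.2, 0.5]
finger_gap: 84.7
grip_force: 0.0
```

>>> apply_moves --pt "0 0 0 0 0 0" --pt "0 0 0 0 0 0" --pt "0 0 0 0 0 0" --pt "0 0 0 0 0 0" --pt "0 0 0 0 0 0" --fingers 40 --grip_force 20

```text
time: 12.02
tool_pos: [527.8, 129.9, 147.0]
tcp_rot: [-180.0, 0.1, -125.7]
ft_force: [-4.2, 1.7, 5.5]
finger_gap: 47.2
grip_force: 20.6
```

Run:
```python
from h import *
st(); s=sense()
print("F tool",Ro.from_euler("xyz",s["tcp_rot"],degrees=True).inv().apply(s["ft_force"]))
```

```text
12.025 [527.83 129.87 146.96] [-179.99    0.06 -125.72] F [-4.22  1.67  5.52] M [ 0.25  0.83 -0.01] gap 47.20619566464649 20.632946491241455 q [   8.39    2.92  101.08    0.04   75.95 -135.89]
F tool [ 1.1   4.4  -5.52]
```

>>> apply_moves --pt "0.2 0.4 -0.6 0 0 0" --pt "0 0 -0.6 0 0 0" --pt "0 0 0 0 0 0" --pt "0 0 0 0 0 0" --pt "0 0 0 0 0 0" --grip_force 45

```text
time: 12.65
tool_pos: [527.6, 129.8, 147.2]
tcp_rot: [-180.0, 0.1, -125.7]
ft_force: [2.6, 5.0, 0.9]
finger_gap: 46.9
grip_force: 46.4
```

```bash
cat >> h.py <<'E'
def ft():
    s=sense();r=Ro.from_euler("xyz",s["tcp_rot"],degrees=True).inv()
    st();print("tool F",r.apply(s["ft_force"]),"tool M",r.apply(s["wrist_torque"]))
E
python3 -c "
from h import *
ft()
import cv2
im,d=eyes.snapshot('scene');cv2.imwrite('pics/s3.png',cv2.resize(im[110:230,320:450,::-1],None,fx=4.5,fy=4.5,interpolation=2))"
```

```text
12.65 [527.64 129.77 147.2 ] [-179.97    0.06 -125.72] F [2.59 5.   0.86] M [ 0.77 -0.4  -0.04] gap 46.853759310443266 46.42951726913452 q [   8.4     2.86  101.12    0.02   75.96 -135.89]
tool F [-5.57  0.82 -0.85] tool M [-0.13 -0.86  0.04]
```

View pics/s3.png

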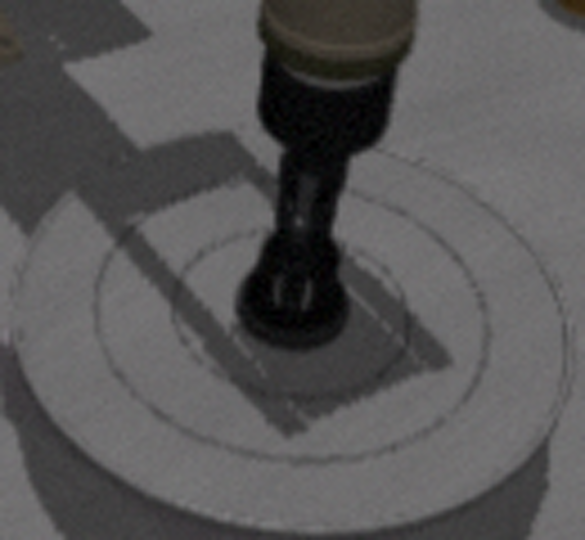

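The fingers straddle the barrel at crop pixel (292,285), and their tips clear the skirt at (292,320). I'll start the clockwise turn.

>>> apply_moves --pt "-0.2 0 0 0 0 0.06" --pt "0 0 0.07 0 0 0.1" --pt "0 0 0.07 0 0 0.1" --pt "0 0 0.07 0 0 0.1" --pt "0 0 0.07 0 0 0.1"

```text
time: 13.32
tool_pos: [527.9, 129.6, 146.9]
tcp_rot: [-180.0, 0.1, -152.3]
ft_force: [3.1, 2.9, 0.6]
finger_gap: 46.4
grip_force: 46.4
```

```bash
python3 -c "
from h import *
ft()"
```

```text
13.325 [527.87 129.58 146.94] [-179.96    0.06 -152.27] F [3.08 2.92 0.65] M [ 0.53 -0.43  0.11] gap 46.36415676694291 46.38689339160919 q [   8.4     2.9   101.11   -0.01   75.92 -109.33]
tool F [-4.08  1.15 -0.64] tool M [-0.27 -0.63 -0.11]
```

>>> apply_moves --pt "-0.2 0.05 0.1 0 0 0.15" --pt "0 0 0.1 0 0 0.15" --pt "0 0 0.1 0 0 0.15" --pt "0 0 0.1 0 0 0.15" --pt "0 0 0.1 0 0 0.15"

```text
time: 13.95
tool_pos: [527.9, 129.1, 146.4]
tcp_rot: [-180.0, 0.1, 164.7]
ft_force: [2.5, -0.2, 1.9]
finger_gap: 46.5
grip_force: 46.4
```

```bash
python3 -c "
from h import *
ft()"
```

```text
13.95 [527.92 129.13 146.41] [-179.95    0.06  164.65] F [ 2.52 -0.16  1.86] M [ 0.03 -0.33  0.1 ] gap 46.54393287327029 46.431241035461426 q [  8.38   2.95 101.11  -0.07  75.9  -66.25]
tool F [-2.48  0.51 -1.86] tool M [-0.12 -0.31 -0.1 ]
```

>>> apply_moves --pt "-0.1 0 0.1 0 0 0.15" --pt "0 0 0.1 0 0 0.15" --pt "0 0 0.1 0 0 0.15" --pt "0 0 0.1 0 0 0.15" --pt "0 0 0.1 0 0 0.15"

```text
time: 14.58
tool_pos: [527.7, 128.7, 145.9]
tcp_rot: [-179.9, 0.1, 121.7]
ft_force: [-0.7, -1.4, 3.7]
finger_gap: 46.4
grip_force: 46.6
```

>>> apply_moves --pt "0 0 0.05 0 0 0.08" --pt "0 0 0.05 0 0 0.08" --pt "0 0 0.05 0 0 0.08" --pt "0 0 0.05 0 0 0.08" --pt "0 0 0 0 0 0"

```text
time: 15.2
tool_pos: [527.5, 128.7, 145.7]
tcp_rot: [-179.9, 0.1, 103.6]
ft_force: [-2.5, -3.8, 5.3]
finger_gap: 46.4
grip_force: 46.8
```

```bash
python3 -c "
from h import *
ft()"
```

```text
15.2 [527.47 128.66 145.68] [-179.95    0.09  103.63] F [-2.51 -3.83  5.33] M [-0.67  0.43 -0.06] gap 46.419149320204724 46.814857721328735 q [  8.36   2.99 101.15  -0.1   75.9   -5.25]
tool F [-3.14 -3.35 -5.32] tool M [ 0.58 -0.55  0.06]
```

>>> apply_moves --pt "-0.1 -0.1 -0.1 0 0 0.04" --pt "0 0 0.04 0 0 0.06" --pt "0 0 0.04 0 0 0.06" --pt "0 0 0.04 0 0 0.06" --pt "0 0 0 0 0 0"

```text
time: 15.82
tool_pos: [527.3, 129.3, 145.5]
tcp_rot: [-180.0, 0.1, 91.2]
ft_force: [-3.3, -1.9, 5.8]
finger_gap: 46.7
grip_force: 46.9
```

```bash
python3 -c "
from h import *
ft()"
```

```text
15.825 [527.3  129.26 145.54] [-179.97    0.05   91.2 ] F [-3.3  -1.87  5.8 ] M [-0.19  0.48  1.  ] gap 46.70684522348131 46.914541125297546 q [  8.39   2.98 101.17  -0.05  75.88   7.21]
tool F [-1.81 -3.34 -5.8 ] tool M [ 0.49 -0.18 -1.  ]
```

>>> apply_moves --pt "0 0 0.04 0 0 0.06" --pt "0 0 0.04 0 0 0.06" --pt "0 0 0.04 0 0 0.06" --pt "0 0 0.04 0 0 0.06" --pt "0 0 0 0 0 0"

```text
time: 16.45
tool_pos: [527.7, 130.9, 145.6]
tcp_rot: [180.0, -0.1, 77.5]
ft_force: [-1.2, 6.8, 3.2]
finger_gap: 46.5
grip_force: 46.8
```

```bash
python3 -c "
from h import *
ft()"
```

```text
16.45 [527.69 130.89 145.56] [179.98  -0.11  77.45] F [-1.22  6.8   3.17] M [1.05 0.   0.25] gap 46.53453318980501 46.79149389266968 q [  8.46   3.   101.15   0.1   75.79  20.99]
tool F [ 6.38 -2.67 -3.16] tool M [ 0.23  1.03 -0.25]
```

Torque rose to 1 N m and z stopped falling, so the cap looks bottomed, and then the grip slipped. I'll regrip centred and confirm the stop.

>>> apply_moves --pt "0 0 0 0 0 0" --pt "0 0 0 0 0 0" --pt "0 0 0 0 0 0" --pt "0 0 0 0 0 0" --pt "0 0 0 0 0 0" --fingers 70

```text
time: 17.08
tool_pos: [527.5, 129.5, 145.2]
tcp_rot: [-180.0, 0.0, 77.3]
ft_force: [0.7, -0.8, 0.3]
finger_gap: 69.5
grip_force: 0.0
```

```bash
python3 -c "
from h import *
st(527.3,129.2,144)"
```

```text
17.075 [527.52 129.55 145.2 ] [-180.      0.     77.28] F [ 0.67 -0.76  0.31] M [-0.11  0.01  0.02] gap 69.48965997685639 0.0 q [  8.39   3.01 101.18  -0.    75.81  21.11]
shift [-0.39 -0.13  1.2 ]
```

>>> apply_moves --pt "-0.4 -0.1 1 0 0 0" --pt "0 0 0 0 0 0" --pt "0 0 0 0 0 0" --pt "0 0 0 0 0 0" --pt "0 0 0 0 0 0"

```text
time: 17.7
tool_pos: [527.3, 129.3, 144.3]
tcp_rot: [180.0, -0.0, 77.3]
ft_force: [0.1, 0.3, -0.8]
finger_gap: 69.9
grip_force: 0.0
```

>>> apply_moves --pt "0 0 0 0 0 0" --pt "0 0 0 0 0 0" --pt "0 0 0 0 0 0" --pt "0 0 0 0 0 0" --pt "0 0 0 0 0 0" --fingers 40 --grip_force 70

```text
time: 18.32
tool_pos: [527.3, 129.3, 144.7]
tcp_rot: [-180.0, -0.0, 77.3]
ft_force: [-3.4, -0.1, 6.1]
finger_gap: 46.3
grip_force: 71.2
```

```bash
python3 -c "
from h import *
ft()"
```

```text
18.325 [527.27 129.32 144.68] [-180.     -0.     77.28] F [-3.42 -0.09  6.07] M [-0.06  0.58 -0.03] gap 46.269411672579835 71.24210715293884 q [  8.37   2.99 101.26   0.    75.75  21.08]
tool F [-0.84 -3.32 -6.07] tool M [ 0.55 -0.18  0.03]
```

>>> apply_moves --pt "0 -0.1 -0.4 0 0 0" --pt "0 0 0 0 0 0.02" --pt "0 0 0 0 0 0.02" --pt "0 0 0 0 0 0.02" --pt "0 0 0 0 0 0"

```text
time: 18.95
tool_pos: [527.5, 130.3, 144.7]
tcp_rot: [180.0, -0.1, 73.8]
ft_force: [0.8, 5.5, 1.0]
finger_gap: 45.9
grip_force: 72.2
```

```bash
python3 -c "
from h import *
ft()"
```

```text
18.95 [527.54 130.27 144.72] [179.98  -0.11  73.81] F [0.81 5.54 0.97] M [ 1.15 -0.21  0.89] gap 45.88044520398416 72.19267129898071 q [  8.41   3.   101.25   0.09  75.69  24.58]
tool F [ 5.55 -0.77 -0.96] tool M [ 0.12  1.16 -0.89]
```

>>> apply_moves --pt "0 0 0 0 0 0" --pt "0 0 0 0 0 0" --pt "0 0 0 0 0 0" --pt "0 0 0 0 0 0" --pt "0 0 0 0 0 0" --fingers 70

```text
time: 19.58
tool_pos: [527.3, 129.2, 144.7]
tcp_rot: [180.0, 0.0, 73.8]
ft_force: [0.1, -1.1, 0.1]
finger_gap: 69.9
grip_force: 0.0
```

```bash
python3 -c "
from h import *
st(527.2,129.2,144)"
```

```text
19.575 [527.28 129.18 144.67] [180.     0.    73.83] F [ 0.11 -1.07  0.11] M [-0.04  0.03  0.04] gap 69.87138134092862 0.0 q [  8.36   2.99 101.26  -0.    75.75  24.53]
shift [-0.01 -0.08  0.67]
```

>>> apply_moves --pt "0 0 0.4 0 0 0" --pt "0 0 0 0 0 0" --pt "0 0 0 0 0 0" --pt "0 0 0 0 0 0" --pt "0 0 0 0 0 0"

```text
time: 20.2
tool_pos: [527.2, 129.3, 144.3]
tcp_rot: [180.0, -0.0, 73.8]
ft_force: [1.0, 0.4, -0.2]
finger_gap: 69.8
grip_force: 0.0
```

>>> apply_moves --pt "0 0 0 0 0 0" --pt "0 0 0 0 0 0" --pt "0 0 0 0 0 0" --pt "0 0 0 0 0 0" --pt "0 0 0 0 0 0" --fingers 40

```text
time: 20.82
tool_pos: [527.3, 129.3, 144.6]
tcp_rot: [180.0, -0.0, 73.8]
ft_force: [-2.1, 0.2, 4.8]
finger_gap: 45.9
grip_force: 71.3
```

```bash
python3 -c "
from h import *
ft()"
```

```text
20.825 [527.27 129.31 144.65] [179.99  -0.    73.85] F [-2.07  0.24  4.83] M [-0.07  0.47 -0.  ] gap 45.89262187147941 71.29632711410522 q [  8.37   2.98 101.27   0.    75.74  24.52]
tool F [-0.35 -2.05 -4.83] tool M [ 0.43 -0.19  0.  ]
```

>>> apply_moves --pt "0 -0.1 -0.3 0 0 -0.105" --pt "0 0 -0.07 0 0 -0.105" --pt "0 0 -0.07 0 0 -0.105" --pt "0 0 -0.07 0 0 -0.105" --pt "0 0 -0.07 0 0 -0.105"

```text
time: 21.45
tool_pos: [527.3, 129.3, 145.1]
tcp_rot: [180.0, 0.0, 104.1]
ft_force: [-1.8, -0.2, 3.1]
finger_gap: 46.2
grip_force: 71.1
```

```bash
python3 -c "
from h import *
ft()"
```

```text
21.45 [527.29 129.28 145.05] [179.98   0.01 104.11] F [-1.84 -0.23  3.08] M [-0.02  0.21 -0.07] gap 46.23149331213281 71.08671069145203 q [  8.37   2.95 101.26  -0.    75.77  -5.75]
tool F [ 0.23 -1.84 -3.08] tool M [0.21 0.03 0.07]
```

Turning freely and well centred. I'll continue to yaw 163.9.

>>> apply_moves --pt "0 0 -0.07 0 0 -0.105" --pt "0 0 -0.07 0 0 -0.105" --pt "0 0 -0.07 0 0 -0.105" --pt "0 0 -0.07 0 0 -0.105" --pt "0 0 -0.07 0 0 -0.105"

```text
time: 22.08
tool_pos: [527.3, 129.3, 145.4]
tcp_rot: [180.0, 0.0, 134.2]
ft_force: [-1.5, -0.1, 2.5]
finger_gap: 45.6
grip_force: 71.1
```

>>> apply_moves --pt "0 0 -0.07 0 0 -0.105" --pt "0 0 -0.07 0 0 -0.105" --pt "0 0 -0.07 0 0 -0.105" --pt "0 0 -0.07 0 0 -0.105" --pt "0 0 0 0 0 -0.1"

```text
time: 22.7
tool_pos: [527.3, 129.3, 145.7]
tcp_rot: [180.0, 0.0, 164.0]
ft_force: [-2.2, 0.1, 3.9]
finger_gap: 46.0
grip_force: 71.0
```

```bash
python3 -c "
from h import *
ft()
import cv2
im,d=eyes.snapshot('scene');cv2.imwrite('pics/s4.png',cv2.resize(im[100:300,180:460,::-1],None,fx=2.8,fy=2.8,interpolation=2))
eyes.snapshot('top')
for c in ('scene','top'):print([(r['xyz'],r['confidence']) for r in models.place_of('hub_cap',c)])
ft()"
```

```text
22.7 [527.3  129.32 145.7 ] [179.99   0.02 163.98] F [-2.24  0.06  3.9 ] M [-0.04  0.28 -0.08] gap 45.96521960228619 71.04154944419861 q [  8.37   2.91 101.23  -0.    75.84 -65.61]
tool F [ 2.17 -0.56 -3.9 ] tool M [0.11 0.26 0.08]
[([527.6, 125.5, 110.3], 0.95), ([461.6, -524.4, 0.2], 0.69), ([526.8, 128.9, 145.6], 0.65)]
[([775.1, 96.4, 1.3], 0.58)]
22.9 [527.29 129.3  145.68] [180.     0.02 163.67] F [-1.65 -0.88  3.88] M [-0.07  0.26  0.09] gap 45.69643565425396 71.18691444396973 q [  8.37   2.92 101.23  -0.01  75.83 -65.29]
tool F [ 1.33 -1.31 -3.88] tool M [ 0.14  0.23 -0.09]
```

View pics/s4.png

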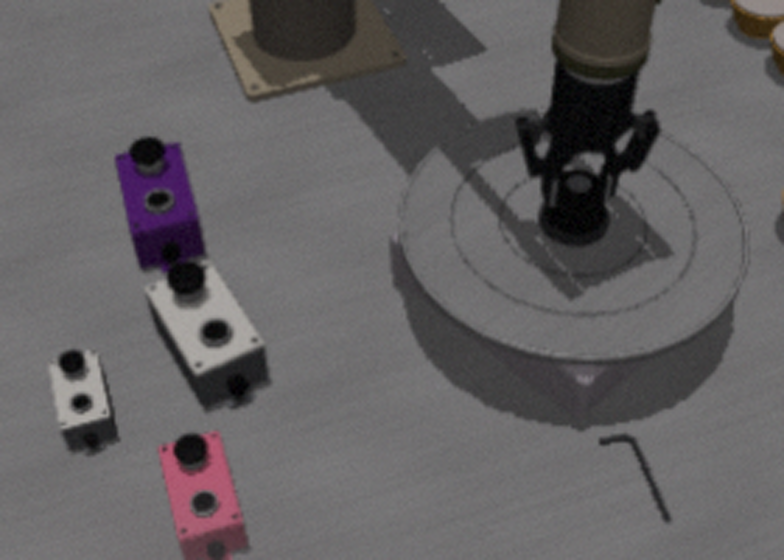

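The fingers still hold the cap at crop pixel (577,195). The stop mushroom at (187,277) stands up again, and the hex key and bowls are where they were. The cap turned 90° and rose 1.05 mm, which matches a quarter turn.

```bash
python3 -c "
from bench import job
print(job.hand_in())"
```

```text
the job is handed in; nothing more can be done
None
```

The job is handed in: I pressed the stop button fully down and it sprang back, then screwed the hub cap down to its hard stop and backed it off 90°, with the gripper still holding it; the bowls and hex key were not touched.

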